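# Hold a plinth blank in the bench hook

## Task

Lift the lidded jar out of the bench hook and stand it upright in the steel tray. Then bring the bevelled wooden blank fully home in the corner of the bench hook, lying flat, its plain long side flush against the fence and its end snug against the stop block, bevel facing away from the fence, and hold it there ready for trimming with one firm diagonal push of the fingertips that presses it onto the board and against the fence together. Finish while still holding that push; leave the other things on the bench where they are.

Things in the scene. Friction and masses are not known exactly. Their poses are not given: they have to be found in the camera images.
- board: Base board of the bench hook: plywood, 260 (x) x 280 (y) x 15 thick, fixed to the bench (left or right, turned up to 0.25 rad). Origin at the centre of its underside; its +x points to the fence along its far edge, +y to the stop block's end, z up. Its top is 15 mm above the bench.
- fence: Fence: dark wooden bar on the board's far edge, 30 thick (x) x 280 long (y) x 25 high above the board, fixed. Origin on the board's top, at the middle of the fence's lower edge that faces the robot: its working face is the plane x = 0 of this frame, the blank comes from -x. Axes parallel to the board's.
- stop: Stop block: dark wooden, fixed on the board against the fence, 50 (x) x 35 (y) x 32 high, 40 with its screw head; its place along the fence varies. Origin in the corner: on the board's top where the fence's face (x = 0) meets the stop's face (y = 0); the block spans x -50 to 0, y 0 to 35. Axes as the board's. The blank is home with its origin at x -22.5, y -60, z 0 mm here, axes parallel.
- plinth: The workpiece: a blank for a specimen plinth, pale wood, 45 wide (x) x 120 long (y) x 35 high, about 0.16 kg, loose, lying askew on the board short of fence and stop. Origin at the centre of its underside. The upper edge on its -x side (towards the robot) has a 45-degree bevel 12 mm wide and high, above a 23 mm upright face; its +x side is the plain face for the fence.
- plinth_bevel (a point): Middle of the blank's bevelled face: 16.5 mm to -x of its origin, 29 mm above its underside. Wood slides on wood with friction 0.4 to 0.7, so a push here square to the fence and about 30 degrees below level, 10 to 20 N, bears on fence and board together; at 45 degrees or steeper the board's friction takes most of it.
- jar: Small white specimen jar with a black lid, 42 in diameter, 56 high, about 0.11 kg, standing on the board in the way, close to the fence. Origin at the centre of its underside.
- tray: Shallow steel tray, open on top, 210 (x) x 270 (y) x 30 high, walls and floor 4 thick, fixed to the bench beside the bench hook. Origin at the centre of its underside. Its middle is free: a vial stands towards its (+x, +y) corner and forceps lie along its -x side.
- vial: Bystander: amber vial with a black cap, 22 in diameter, 50 high, standing in the tray towards its (+x, +y) corner. Origin at the centre of its underside.
- forceps: Bystander: steel forceps, 110 long (y) x 8 x 7, lying in the tray along its -x side. Origin at the centre of its underside.
- weight: Bystander: small brass weight, 26 in diameter, 18 high, standing on the board's (-x, -y) corner. Origin at the centre of its underside.
- offcut: Bystander: short wooden offcut, 36 (x) x 40 (y) x 28 high without a bevel, lying on the board's (-x, +y) corner. Origin at the centre of its underside.
- washbottle: Bystander: white plastic bottle, 60 in diameter, 160 high, standing on the bench far to the left. Origin at the centre of its underside.
- slidebox: Bystander: closed dark wooden slide box, 90 x 130 x 35 high, on the bench far to the right. Origin at the centre of its underside.
- dish: Bystander: white dish, 90 in diameter, 18 high, on the bench beyond the board and the tray. Origin at the centre of its underside.
There are look-alikes about, which are no part of the job. Several things have the shape of the plinth; the one meant has the colours described above. Of the things that look like the jar, the larger one is meant.

How it is judged (in metres and radians):
On the way, in this order (a step that is already met when the one before it is completed fails the run):
1. the jar stands released in the tray (x of jar in the frame of tray between -0.085 and 0.085 m and y of jar in the frame of tray between -0.115 and 0.115 m and z of jar in the frame of tray below 0.009 m and angle between jar's own z axis and vertical below 0.1 rad and linear speed of jar below 0.03 m/s and contact force between the fingers and jar below 0.1 N), for 0.2 s.
2. the blank is home in the corner of fence and stop (x of plinth in the frame of stop between -0.026 and -0.0195 m and y of plinth in the frame of stop between -0.064 and -0.057 m and z of plinth in the frame of stop below 0.003 m and angle between plinth's own z axis and vertical below 0.04 rad and angle between the y axis of plinth and the y axis of fence, either way round below 0.04 rad and x of plinth_bevel in the frame of stop below -0.03 m), for 0.2 s.
At the end, for the whole second after the job is handed in: Fingers still press the blank (>3 N): >2 N on the fence, >4 N on the board, at rest, flat, within 3 mm of fence and 4 mm of stop, parallel within 0.04 rad, bevel away from the fence. Jar upright (0.1 rad) on the tray floor, let go. Other things moved under 30 mm (all of step 1 and all of step 2 and contact force between plinth and fence above 2 N and contact force between plinth and board above 4 N and contact force between the fingers and plinth above 3 N and linear speed of plinth below 0.01 m/s); the arm keeps its last pose, push and grip.
It fails at once if another thing on the bench was moved by more than 30 mm (distance of any of vial, forceps, weight, offcut, washbottle, slidebox, dish from where it was at the start of the episode above 0.03 m).
It also fails if it takes over 64 s, if anything falls off the work surface, if the arm or the gripper's body presses on something with over 40 N, if the wrist force passes 120 N, or if a joint passes its speed limit or range.

## Robot

A 6-joint arm with a two-finger parallel gripper is mounted at the origin on the work surface. World frame = base frame: x ahead of the robot, y to its left, z up, the work surface at z = 0. Lengths are in mm, angles in degrees, forces in N, time in s.
With the tool pointing down it reaches from about 300 to 850 mm from the base axis. Payload 4.2 kg.
Tool frame: the origin (TCP) lies at the very end of the fingers, on their centre line; the grasp point (between the pads) lies 19 mm behind it (env.grasp_offset is the distance from the TCP to the grasp point, in mm); z points along the fingers, y is the line along which they close (so a half turn about z gives the same grasp; the last joint's range is limited). The gripper opens to 91 mm and grips with 3 to 60 N. Pads are 32 mm wide; open, the fingers measure 118 mm over their backs; the gripper's body (76 mm by 178 mm) begins 60 mm behind the grasp point.
Start: joints at [-77.922, 18.312, 89.639, -0, 72.044, -1.146], TCP at [131.537, -559.769, 213.976] pointing down, gripper open.
Joint ranges: [-177.97, 177.97], [-48.28, 115.42], [12.27, 149.76], [-77.06, 257.06], [2.81, 150.46], [-146.56, 146.56]. Speed limits (degrees/s): [147.25, 147.25, 180, 180, 180, 180].

## Interface

Orientations are given as [roll, pitch, yaw] about the fixed x, y, z axes, in that order (R = Rz(yaw) Ry(pitch) Rx(roll)).
In Python, from workcell import env gives the robot as it stands. The module is installed in compiled form; this text tells all that it offers.
- The arm moves only by the tool send_rows, never from a script. Its argument "motion" is a list of rows, each an object of numbers: "tx", "ty", "tz": the shift along the tool's x, y, z in units of 500 mm (1.0 is 500 mm); "rx", "ry", "rz": the turn, a rotation vector about the tool's x, y, z in units of 30 degrees (1.0 is 30 degrees); "gripper": the closure, from -1 (fully open) to 1 (shut). In form: [{"tx": .., "ty": .., "tz": .., "rx": .., "ry": .., "rz": .., "gripper": ..}, ...]. A call has 1 to 12 rows; each row shifts and turns the commanded pose from where the row before left it, along the tool's axes as they then stand; what a row does not reach is not made up. A row lasts 1/8 s, in which the tool goes at most 62.5 mm and 10.7 degrees, less where a joint would pass 70% of its speed; a pose out of reach is approached as far as the arm can. A call with a number of a shift or a turn outside -1 to 1 is refused whole. A call with a gripper value outside its range is refused whole. The fingers move at their own pace and stop on an object; "grip_force" is the grip in N (left out, the last holds). Time passes only in rows, so rows that do not move let the fingers close. It gives the time, the measured TCP pose, the force, the opening and the grip force at its end, in the units of the state.
- env.state(): the state, without advancing time (a new reading comes with each control period).
- env.grab_frame(name): name is "side" or "top" or "wrist"; returns a dict with "frame" (400x640x3 uint8, red, green, blue), "vertical_fov" (degrees; the focal length in pixels is half the picture's height over the tangent of half this angle, whatever the lens; pixels are square), "cx", "cy" (the principal point, pixels), "rvec" (rotation vector, rad) and "tvec" (3), from world to camera coordinates, as OpenCV has them; the wrist camera has in their place "T_tool_cam" (4x4, takes a point from camera to tool coordinates, whose origin is the TCP and whose axes are the flange's). Camera axes: x right, y down, z forward; pixel columns grow to the right and rows downward; lengths in mm; the calibration is good to about 2 mm. The wrist camera is an equidistant fisheye: a pixel r from the principal point sees the ray r / f radians off the axis. A picture is of the moment at which its call begins: read the wrist's pose just before it. There is no depth.
- env.job_done(): hands the job in; it is judged then, once.
The state is a dict: "time_s": time; "qpos": joint angles; "qvel": joint speeds; "effort": joint torques, N m; "ee_pos": TCP position; "ee_rot": TCP orientation; "force": force on the tool from outside, world axes, zero at the start; "torque": the same for the moment, N m; "gripper_width": finger opening in mm; "gripper_force": force on a finger pad.
Only numpy, scipy, OpenCV 4.12 (cv2) and the standard library are available. Lean on these libraries where they do the work, as an engineer would, in place of code of your own. Each camera call takes 0.05 s, during which the arm holds its last target. There are 200 camera calls.

## Working session

There is one attempt and no reset: what is moved stays moved. The work goes in short steps, Python scripts to look and compute and a tool call to move; the robot and the scene stay as the last step left them, time stands still between calls to the robot, and variables do not carry over. Pictures are saved under pics/ and viewed, at most 10 in all, crops included, and the job is handed in when it is done.

Besides the shell and the picture viewer there is one more tool, called as name(argument=value, ...) on one line, values as JSON. send_rows: Moves the arm, as the interface text tells. Shifts and turns lie within -1 to 1; 1 stands for 500 mm of shift or 30 degrees of turn. Its arguments: {"type":"object","properties":{"motion":{"type":"array"},"grip_force":{"type":"number"}},"required":["motion"]}

```bash
mkdir -p pics
cat > h.py <<'E'
import numpy as np, cv2
from scipy.spatial.transform import Rotation as R
from workcell import env
def tool():
    s=env.state(); T=np.eye(4); T[:3,:3]=R.from_euler('xyz',s['ee_rot'],degrees=True).as_matrix(); T[:3,3]=s['ee_pos']; return T
def grab(n):
    T=tool(); g=env.grab_frame(n); im=g['frame'][:,:,::-1].copy()
    f=200/np.tan(np.radians(g['vertical_fov'])/2)
    if n=='wrist': C=T@np.array(g['T_tool_cam'])
    else:
        M=cv2.Rodrigues(np.array(g['rvec'],float))[0]; C=np.eye(4); C[:3,:3]=M.T; C[:3,3]=-M.T@np.array(g['tvec'],float).ravel()
    return im,dict(f=f,c=np.array([g['cx'],g['cy']]),C=C,fish=n=='wrist')
def plane(k,uv,z):
    d=(np.atleast_2d(uv)-k['c'])/k['f']
    if k['fish']:
        r=np.linalg.norm(d,axis=1,keepdims=True)+1e-12; d=np.hstack([d/r*np.sin(r),np.cos(r)])
    else: d=np.hstack([d,np.ones((len(d),1))])
    d=d@k['C'][:3,:3].T; o=k['C'][:3,3]
    return o+d*((z-o[2])/d[:,2:])
def proj(k,p):
    q=(np.atleast_2d(p)-k['C'][:3,3])@k['C'][:3,:3]
    if k['fish']:
        r=np.linalg.norm(q[:,:2],axis=1,keepdims=True)+1e-12; return k['c']+k['f']*q[:,:2]/r*np.arctan2(r,q[:,2:])
    return k['c']+k['f']*q[:,:2]/q[:,2:]
E
python3 - <<'E'
from h import *
for n in('top','side'):
    im,k=grab(n); cv2.imwrite(f'pics/{n}0.png',im); print(n,k['f'],k['C'].round(2))
print(env.state())
E
```

```text
top 457.3487858484595 [[ 0.0000e+00 -9.8000e-01  2.0000e-01  1.9890e+02]
 [-1.0000e+00 -0.0000e+00  0.0000e+00 -1.2080e+01]
 [-0.0000e+00 -2.0000e-01 -9.8000e-01  1.6004e+03]
 [ 0.0000e+00  0.0000e+00  0.0000e+00  1.0000e+00]]
side 505.2672720274234 [[-9.90000e-01 -7.00000e-02  8.00000e-02  4.13430e+02]
 [-1.10000e-01  6.70000e-01 -7.40000e-01  1.01328e+03]
 [ 0.00000e+00 -7.40000e-01 -6.70000e-01  1.01300e+03]
 [ 0.00000e+00  0.00000e+00  0.00000e+00  1.00000e+00]]
{'time_s': 0.1, 'qpos': array([-7.79207265e+01,  1.83504348e+01,  8.96994977e+01,  1.49299255e-03,
        7.20444801e+01, -1.14337018e+00]), 'qvel': array([-0.03048933, -0.08898507, -0.16330185, -0.06059635, -0.01769003,
        0.0598837 ]), 'effort': array([ 1.33636581e-04, -4.13333666e+01, -2.32510132e+01,  7.28654210e-02,
        4.22020792e-02, -5.55460599e-05]), 'ee_pos': array([ 131.46196643, -559.30536117,  213.17917689]), 'ee_rot': array([-1.79905635e+02, -3.30316637e-03,  1.32221795e+01]), 'force': array([ 0.20612731, -0.16479034, -0.94025636]), 'torque': array([-0.046125  , -0.00842359, -0.02802875]), 'gripper_force': 0.0, 'gripper_width': 91.5571682201539}
```

View pics/top0.png

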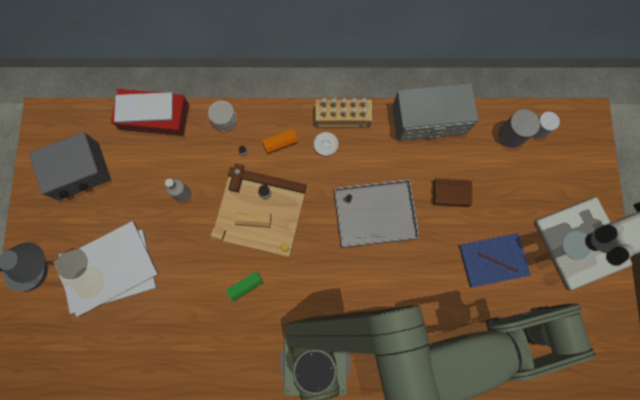

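View pics/side0.png

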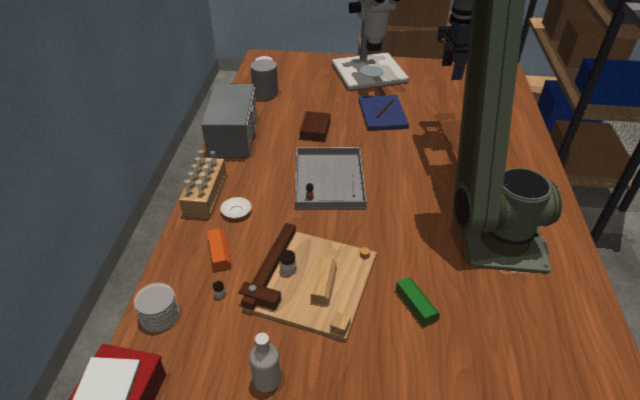

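Candidates for the blank in the top view are pale wood (253,220), green (244,286) and orange (280,140); I choose the pale one on the board. For the jar they are (264,191) on the board and a smaller one at (242,150); I choose the one on the board. Next: a close crop, plus rough positions.

Run:
```python
from h import *
im,k=grab('top'); a=cv2.resize(im[155:265,205:325],None,fx=4,fy=4,interpolation=cv2.INTER_CUBIC)
im2,k2=grab('side'); b=cv2.resize(im2[220:340,235:385],None,fx=3,fy=3,interpolation=cv2.INTER_CUBIC)
c=np.zeros((600,800,3),np.uint8); 
a=cv2.resize(a,(400,367)); b=cv2.resize(b,(400,320)); c[:367,:400]=a; c[:320,400:]=b; cv2.imwrite('pics/crop.png',c)
for n,u,z in [('jar lid',(264,190),71),('plinth top',(254,217),50),('fenceL',(243,166),40),('fenceR',(305,185),40),('boardNL',(213,238),15),('boardNR',(290,255),15),('tray TL',(335,187),30),('TR',(411,181),30),('BR',(418,240),30),('BL',(342,247),30),('small',(242,149),30),('vial',(348,197),54)]:
    print(n,plane(k,u,z).round(0)[0,:2])
```

```text
jar lid [572. 176.]
plinth top [481. 210.]
fenceL [667. 256.]
fenceR [597.  36.]
boardNL [413. 356.]
boardNR [354.  87.]
tray TL [593. -70.]
TR [ 615. -340.]
BR [ 405. -355.]
BL [380. -93.]
small [734. 264.]
vial [ 551. -114.]
```

View pics/crop.png

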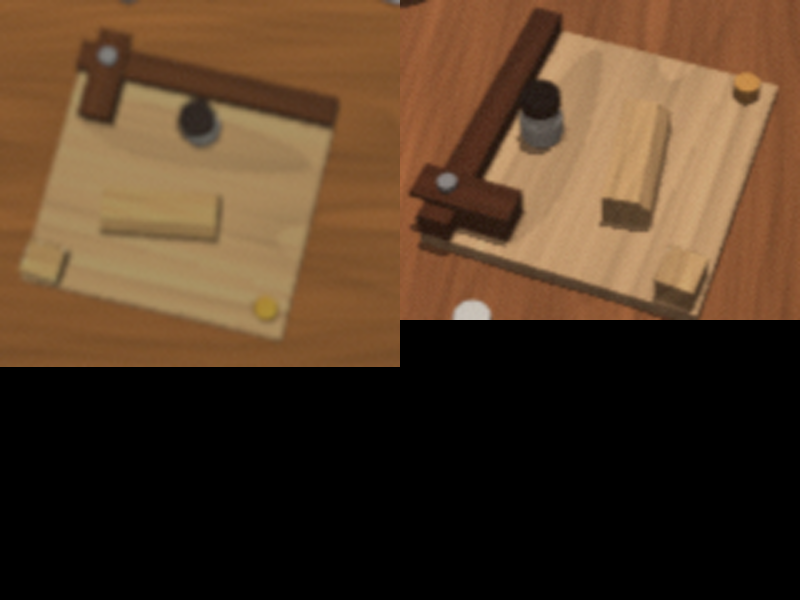

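The crop confirms the pale bevelled blank (bevel towards the robot) and the larger lidded jar at the fence. I'll move over the hook.

send_rows(motion=[{"tx": 0.073,"ty": -0.093,"tz": -0.02,"gripper": -1},{"tx": 0.073,"ty": -0.093,"tz": -0.02},{"tx": 0.073,"ty": -0.093,"tz": -0.02},{"tx": 0.073,"ty": -0.093,"tz": -0.02},{"tx": 0.073,"ty": -0.093,"tz": -0.02},{"tx": 0.073,"ty": -0.093,"tz": -0.02},{"tx": 0.073,"ty": -0.093,"tz": -0.02},{"tx": 0.073,"ty": -0.093,"tz": -0.02},{"tx": 0.073,"ty": -0.093,"tz": -0.02},{"tx": 0.073,"ty": -0.093,"tz": -0.02},{"tx": 0.073,"ty": -0.093,"tz": -0.02},{"tx": 0.073,"ty": -0.093,"tz": -0.02}])

```text
invalid input at $.motion[0]: expected keys tx, ty, tz, rx, ry, rz, gripper
```

send_rows(motion=[{"tx": 0.073,"ty": -0.093},{"tx": 0.073,"ty": -0.09},{"rz": 0.34},{"rz": 0.34},{"rz": 0.2},{}])

```text
invalid input at $.motion[0]: expected keys tx, ty, tz, rx, ry, rz, gripper
```

Run:
```python
from h import *
im,k=grab('wrist'); cv2.imwrite('pics/w1.png',im); s=env.state(); print(s['ee_pos'],s['ee_rot'],s['qpos'],s['time_s'],k['f'],k['C'].round(2))
```

```text
[ 131.47172719 -559.55022517  213.59103698] [-1.79956338e+02  2.68368417e-04  1.32248172e+01] [-7.79233864e+01  1.83307043e+01  8.96679233e+01 -1.20177097e-03
  7.20450205e+01 -1.14783266e+00] 0.25 309.70691628693146 [[ 2.3000e-01 -9.4000e-01 -2.3000e-01  1.9815e+02]
 [-9.7000e-01 -2.2000e-01 -5.0000e-02 -5.4323e+02]
 [-0.0000e+00  2.4000e-01 -9.7000e-01  3.8510e+02]
 [ 0.0000e+00  0.0000e+00  0.0000e+00  1.0000e+00]]
```

View pics/w1.png

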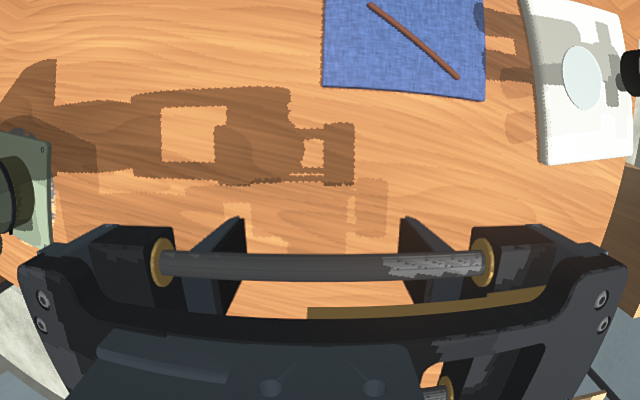

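The picture shows only the bench and gripper, because the move was refused: every row needs all its keys. I'll send it again.

send_rows(motion=[{"tx": 0.073,"ty": -0.093,"tz": -0.02,"rx": 0,"ry": 0,"rz": 0,"gripper": -1},{"tx": 0.073,"ty": -0.093,"tz": -0.02,"rx": 0,"ry": 0,"rz": 0,"gripper": -1},{"tx": 0.073,"ty": -0.093,"tz": -0.02,"rx": 0,"ry": 0,"rz": 0,"gripper": -1},{"tx": 0.073,"ty": -0.093,"tz": -0.02,"rx": 0,"ry": 0,"rz": 0,"gripper": -1},{"tx": 0.073,"ty": -0.093,"tz": -0.02,"rx": 0,"ry": 0,"rz": 0,"gripper": -1},{"tx": 0.073,"ty": -0.093,"tz": -0.02,"rx": 0,"ry": 0,"rz": 0,"gripper": -1},{"tx": 0.073,"ty": -0.093,"tz": -0.02,"rx": 0,"ry": 0,"rz": 0,"gripper": -1},{"tx": 0.073,"ty": -0.093,"tz": -0.02,"rx": 0,"ry": 0,"rz": 0,"gripper": -1},{"tx": 0.073,"ty": -0.093,"tz": -0.02,"rx": 0,"ry": 0,"rz": 0,"gripper": -1},{"tx": 0.073,"ty": -0.093,"tz": -0.02,"rx": 0,"ry": 0,"rz": 0,"gripper": -1},{"tx": 0.073,"ty": -0.093,"tz": -0.02,"rx": 0,"ry": 0,"rz": 0,"gripper": -1},{"tx": 0.073,"ty": -0.093,"tz": -0.02,"rx": 0,"ry": 0,"rz": 0,"gripper": -1}])

```text
time_s: 1.75
ee_pos: [430.7, 85.6, 334.4]
ee_rot: [180.0, -0.0, 13.3]
force: [0.8, -1.1, 0.7]
gripper_width: 91.2
gripper_force: 0.0
```

send_rows(motion=[{"tx": 0.073,"ty": -0.093,"tz": 0,"rx": 0,"ry": 0,"rz": 0.3,"gripper": -1},{"tx": 0.073,"ty": -0.09,"tz": 0,"rx": 0,"ry": 0,"rz": 0.3,"gripper": -1},{"tx": 0,"ty": 0,"tz": 0,"rx": 0,"ry": 0,"rz": 0.26,"gripper": -1},{"tx": 0,"ty": 0,"tz": 0,"rx": 0,"ry": 0,"rz": 0,"gripper": -1}])

```text
time_s: 2.25
ee_pos: [488.2, 185.3, 333.3]
ee_rot: [179.9, 0.1, -12.4]
force: [0.7, -0.3, 0.4]
gripper_width: 91.0
gripper_force: 0.0
```

Run:
```python
from h import *
im,k=grab('wrist'); cv2.imwrite('pics/w2.png',im); s=env.state(); print(s['ee_pos'],s['ee_rot'],s['qpos'],s['time_s'],k['f'],k['C'].round(2))
```

```text
[488.06292297 184.8068916  333.69997067] [ 1.79971567e+02  2.61780288e-02 -1.24313074e+01] [ 1.94833313e+01  1.04729769e+01  8.33406205e+01 -1.03180442e-02
  8.62236547e+01  1.21915315e+02] 2.3 309.70691628693146 [[-2.2000e-01 -9.5000e-01 -2.4000e-01  5.5527e+02]
 [-9.8000e-01  2.1000e-01  5.0000e-02  1.7167e+02]
 [ 0.0000e+00  2.4000e-01 -9.7000e-01  5.0492e+02]
 [ 0.0000e+00  0.0000e+00  0.0000e+00  1.0000e+00]]
```

View pics/w2.png

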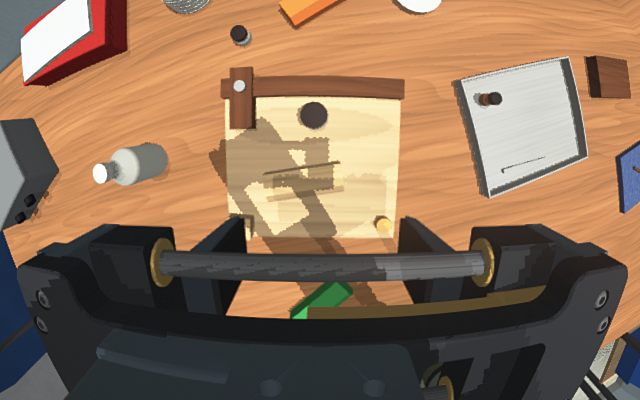

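The picture shows the jar lid at (314,115), the fence along row ~98, the stop block's right side at column ~255, the blank around (303,170) partly in shadow, and the tray to the right. Now I'll fit the fence, stop and jar.

Run:
```python
from h import *
im,k=grab('wrist'); h=cv2.cvtColor(im,cv2.COLOR_BGR2HSV).astype(int)
for p in [(90,280),(96,280),(99,280),(104,280),(110,245),(110,252),(110,258),(110,262),(115,314),(160,300),(150,300),(180,300)]: print(p,im[p],h[p],end=' ')
print()
g=cv2.cvtColor(im,cv2.COLOR_BGR2GRAY).astype(float); g=cv2.GaussianBlur(g,(3,3),0)
F=[]
for u in list(range(266,292,2))+list(range(336,396,2)):
    d=np.diff(g[86:112,u]); i=d.argmax(); F.append((u,86.5+i))
S=[]
for v in range(106,126,2):
    d=np.diff(g[v,244:270]); i=d.argmax(); S.append((244.5+i,v))
print(F[::4],S)
P=plane(k,F,15)[:,:2]; Q=plane(k,S,15)[:,:2]
def fit(P):
    vx,vy,x,y=cv2.fitLine(P.astype(np.float32),cv2.DIST_HUBER,0,.1,.01).ravel(); return np.array([vx,vy]),np.array([x,y])
d,p=fit(P); e,q=fit(Q)
print('fence dir',np.degrees(np.arctan2(d[1],d[0])),'stop dir',np.degrees(np.arctan2(e[1],e[0])), 'res',np.std((P-p)@[-d[1],d[0]]))
d=d if d[1]>0 else -d
ex=np.array([d[1],-d[0]])
c=p+d*((q-p)@d); print('corner',c,'board yaw',np.degrees(np.arctan2(-d[0],d[1])))
m=((g<60)&(np.hypot(*np.meshgrid(np.arange(640)-314,np.arange(400)-115))<22)).astype(np.uint8)
cs=max(cv2.findContours(m,0,2)[0],key=cv2.contourArea); (u,v),r=cv2.minEnclosingCircle(cs); print('lid',u,v,r)
W=plane(k,cs[:,0].astype(float),71)[:,:2]; ctr,rad=cv2.minEnclosingCircle(W.astype(np.float32)); print('jar',ctr,rad,'in stop frame',(np.array(ctr)-c)@np.c_[ex,d])
```

```text
(90, 280) [ 65  93 145] [ 11 141 145] (96, 280) [ 60  82 103] [ 15 106 103] (99, 280) [200 246 253] [ 26  53 253] (104, 280) [194 241 251] [ 25  58 251] (110, 245) [ 57  81 127] [ 10 141 127] (110, 252) [29 42 62] [ 12 136  62] (110, 258) [180 233 251] [ 22  72 251] (110, 262) [178 230 249] [ 22  73 249] (115, 314) [64 68 79] [ 8 48 79] (160, 300) [188 237 251] [ 23  64 251] (150, 300) [187 242 255] [ 24  68 255] (180, 300) [ 85 118 141] [ 18 101 141] 
[(266, np.float64(96.5)), (274, np.float64(96.5)), (282, np.float64(96.5)), (290, np.float64(96.5)), (342, np.float64(96.5)), (350, np.float64(96.5)), (358, np.float64(97.5)), (366, np.float64(97.5)), (374, np.float64(98.5)), (382, np.float64(98.5)), (390, np.float64(98.5))] [(np.float64(255.5), 106), (np.float64(255.5), 108), (np.float64(255.5), 110), (np.float64(255.5), 112), (np.float64(255.5), 114), (np.float64(255.5), 116), (np.float64(255.5), 118), (np.float64(255.5), 120), (np.float64(255.5), 122), (np.float64(255.5), 124)]
fence dir 76.708725 stop dir -13.137559 res 0.43252938195900936
corner [626.94165 262.66418] board yaw -13.291271Traceback (most recent call last):
  File "<stdin>", line 22, in <module>
ValueError: max() iterable argument is empty
```

```bash
cat >> h.py <<'E'
yaw=np.radians(-13.3); ex=np.array([np.cos(yaw),np.sin(yaw)]); ey=np.array([-np.sin(yaw),np.cos(yaw)]); cor=np.array([626.9,262.7])
E
python3 - <<'E'
from h import *
im,k=grab('wrist'); g=cv2.cvtColor(im,cv2.COLOR_BGR2GRAY)
m=((g<130)&(np.hypot(*np.meshgrid(np.arange(640)-314,np.arange(400)-115))<17)).astype(np.uint8)
cs=max(cv2.findContours(m,0,2)[0],key=cv2.contourArea); print(cv2.minEnclosingCircle(cs))
W=plane(k,cs[:,0].astype(float),71)[:,:2]; c,r=cv2.minEnclosingCircle(W.astype(np.float32)); print('jar',c,r,(np.array(c)-cor)@np.c_[ex,ey])
T=[plane(k,p,30)[0,:2] for p in [(456,80),(569,58),(587,157),(489,197)]]; print(np.round(T),np.mean(T,0))
b=cv2.inRange(im,(0,140,170),(120,255,255)); 
t=tool(); d=np.array([*c,0])-t[:3,3]; print('tool shift to jar (mm) at z',t[:3,:3].T@d)
E
```

```text
((312.677978515625, 115.13771057128906), 13.686644554138184)
jar (574.3640747070312, 179.691650390625) 19.109668731689453 [-32.03080354 -92.86784791]
[[ 592.  -59.]
 [ 619. -336.]
 [ 416. -355.]
 [ 386.  -91.]] [ 503.19914798 -210.19201686]
tool shift to jar (mm) at z [ 85.19240222 -14.19262632 334.20311556]
```

send_rows(motion=[{"tx": 0.034,"ty": -0.006,"tz": 0.084,"rx": 0,"ry": 0,"rz": 0,"gripper": -1},{"tx": 0.034,"ty": -0.006,"tz": 0.084,"rx": 0,"ry": 0,"rz": 0,"gripper": -1},{"tx": 0.034,"ty": -0.006,"tz": 0.084,"rx": 0,"ry": 0,"rz": 0.03,"gripper": -1},{"tx": 0.034,"ty": -0.006,"tz": 0.084,"rx": 0,"ry": 0,"rz": 0,"gripper": -1},{"tx": 0.034,"ty": -0.006,"tz": 0.084,"rx": 0,"ry": 0,"rz": 0,"gripper": -1},{"tx": 0,"ty": 0,"tz": 0,"rx": 0,"ry": 0,"rz": 0,"gripper": -1},{"tx": 0,"ty": 0,"tz": 0.062,"rx": 0,"ry": 0,"rz": 0,"gripper": -1},{"tx": 0,"ty": 0,"tz": 0.062,"rx": 0,"ry": 0,"rz": 0,"gripper": -1},{"tx": 0,"ty": 0,"tz": 0.062,"rx": 0,"ry": 0,"rz": 0,"gripper": -1},{"tx": 0,"ty": 0,"tz": 0,"rx": 0,"ry": 0,"rz": 0,"gripper": -1}])

```text
time_s: 3.65
ee_pos: [573.4, 180.0, 31.2]
ee_rot: [179.9, 0.1, -13.5]
force: [-0.4, 0.7, 0.2]
gripper_width: 91.4
gripper_force: 0.0
```

send_rows(motion=[{"tx": 0,"ty": 0,"tz": 0,"rx": 0,"ry": 0,"rz": 0,"gripper": 1},{"tx": 0,"ty": 0,"tz": 0,"rx": 0,"ry": 0,"rz": 0,"gripper": 1},{"tx": 0,"ty": 0,"tz": 0,"rx": 0,"ry": 0,"rz": 0,"gripper": 1},{"tx": 0,"ty": 0,"tz": 0,"rx": 0,"ry": 0,"rz": 0,"gripper": 1},{"tx": 0,"ty": 0,"tz": 0,"rx": 0,"ry": 0,"rz": 0,"gripper": 1}], grip_force=15)

```text
time_s: 4.28
ee_pos: [574.4, 180.3, 31.0]
ee_rot: [180.0, -0.0, -13.5]
force: [-0.2, -0.9, 1.1]
gripper_width: 44.0
gripper_force: 0.5
```

send_rows(motion=[{"tx": 0,"ty": 0,"tz": 0,"rx": 0,"ry": 0,"rz": 0,"gripper": 1},{"tx": 0,"ty": 0,"tz": 0,"rx": 0,"ry": 0,"rz": 0,"gripper": 1},{"tx": 0,"ty": 0,"tz": -0.06,"rx": 0,"ry": 0,"rz": 0,"gripper": 1},{"tx": 0,"ty": 0,"tz": -0.08,"rx": 0,"ry": 0,"rz": 0,"gripper": 1},{"tx": 0,"ty": 0,"tz": -0.08,"rx": 0,"ry": 0,"rz": 0,"gripper": 1}])

```text
time_s: 4.9
ee_pos: [574.1, 180.5, 141.5]
ee_rot: [180.0, 0.1, -13.5]
force: [0.8, 0.8, -0.6]
gripper_width: 40.9
gripper_force: 15.0
```

send_rows(motion=[{"tx": 0.006,"ty": 0.08,"tz": 0,"rx": 0,"ry": 0,"rz": 0,"gripper": 1},{"tx": 0.006,"ty": 0.09,"tz": 0,"rx": 0,"ry": 0,"rz": 0,"gripper": 1},{"tx": 0.006,"ty": 0.09,"tz": 0,"rx": 0,"ry": 0,"rz": 0,"gripper": 1},{"tx": 0.006,"ty": 0.09,"tz": 0,"rx": 0,"ry": 0,"rz": 0,"gripper": 1},{"tx": 0.006,"ty": 0.09,"tz": 0,"rx": 0,"ry": 0,"rz": 0,"gripper": 1},{"tx": 0.006,"ty": 0.09,"tz": 0,"rx": 0,"ry": 0,"rz": 0,"gripper": 1},{"tx": 0.006,"ty": 0.09,"tz": 0,"rx": 0,"ry": 0,"rz": 0,"gripper": 1},{"tx": 0.006,"ty": 0.09,"tz": 0,"rx": 0,"ry": 0,"rz": 0,"gripper": 1},{"tx": 0.006,"ty": 0.088,"tz": 0,"rx": 0,"ry": 0,"rz": 0,"gripper": 1},{"tx": 0,"ty": 0,"tz": 0,"rx": 0,"ry": 0,"rz": 0,"gripper": 1}])

```text
time_s: 6.15
ee_pos: [507.2, -216.3, 140.6]
ee_rot: [180.0, 0.0, -13.7]
force: [0.5, 1.3, -0.8]
gripper_width: 40.8
gripper_force: 15.0
```

Run:
```python
from h import *
im,k=grab('wrist'); a,q=grab('side'); cv2.imwrite('pics/w3.png',np.hstack([cv2.resize(im,(480,300)),cv2.resize(a[120:270,230:390],(320,300))]))
print(env.state()['ee_pos'],env.state()['gripper_width'],env.state()['gripper_force'])
```

```text
[ 507.48429934 -213.73607189  140.54505981] 41.12996776474606 14.999539526179433
```

View pics/w3.png

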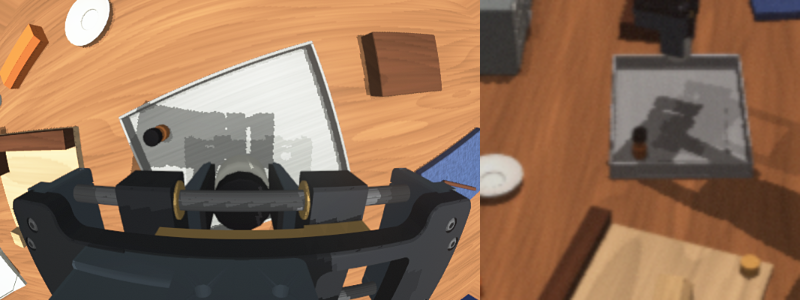

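The jar is held over the middle of the tray, clear of the vial at (155,135). I'll lower it and let go.

send_rows(motion=[{"tx": 0,"ty": 0,"tz": 0.08,"rx": 0,"ry": 0,"rz": 0,"gripper": 1},{"tx": 0,"ty": 0,"tz": 0.08,"rx": 0,"ry": 0,"rz": 0,"gripper": 1},{"tx": 0,"ty": 0,"tz": 0.05,"rx": 0,"ry": 0,"rz": 0,"gripper": 1},{"tx": 0,"ty": 0,"tz": 0.018,"rx": 0,"ry": 0,"rz": 0,"gripper": 1},{"tx": 0,"ty": 0,"tz": 0.009,"rx": 0,"ry": 0,"rz": 0,"gripper": 1},{"tx": 0,"ty": 0,"tz": 0.004,"rx": 0,"ry": 0,"rz": 0,"gripper": 1},{"tx": 0,"ty": 0,"tz": 0,"rx": 0,"ry": 0,"rz": 0,"gripper": 1}])

```text
time_s: 7.12
ee_pos: [508.2, -214.0, 21.2]
ee_rot: [180.0, -0.1, -13.5]
force: [0.2, 1.2, -1.7]
gripper_width: 41.4
gripper_force: 15.0
```

```bash
python3 -c "
from h import *
s=env.state();print(s['ee_pos'],s['force'])"
```

```text
[ 508.23839598 -214.03710442   21.17303176] [ 0.16354378  1.2421469  -1.67867198]
```

send_rows(motion=[{"tx": 0,"ty": 0,"tz": 0.003,"rx": 0,"ry": 0,"rz": 0,"gripper": 1},{"tx": 0,"ty": 0,"tz": 0,"rx": 0,"ry": 0,"rz": 0,"gripper": 1},{"tx": 0,"ty": 0,"tz": 0,"rx": 0,"ry": 0,"rz": 0,"gripper": -1},{"tx": 0,"ty": 0,"tz": 0,"rx": 0,"ry": 0,"rz": 0,"gripper": -1},{"tx": 0,"ty": 0,"tz": 0,"rx": 0,"ry": 0,"rz": 0,"gripper": -1},{"tx": 0,"ty": 0,"tz": 0,"rx": 0,"ry": 0,"rz": 0,"gripper": -1},{"tx": 0,"ty": 0,"tz": 0,"rx": 0,"ry": 0,"rz": 0,"gripper": -1},{"tx": 0,"ty": 0,"tz": -0.1,"rx": 0,"ry": 0,"rz": 0,"gripper": -1},{"tx": 0,"ty": 0,"tz": -0.1,"rx": 0,"ry": 0,"rz": 0,"gripper": -1},{"tx": 0,"ty": 0,"tz": -0.1,"rx": 0,"ry": 0,"rz": 0,"gripper": -1},{"tx": 0,"ty": 0,"tz": -0.1,"rx": 0,"ry": 0,"rz": 0,"gripper": -1}])

```text
time_s: 8.5
ee_pos: [507.5, -213.8, 220.6]
ee_rot: [180.0, -0.0, -13.5]
force: [1.1, 0.7, -0.0]
gripper_width: 91.1
gripper_force: 0.0
```

send_rows(motion=[{"tx": -0.041,"ty": -0.098,"tz": 0,"rx": 0,"ry": 0,"rz": 0,"gripper": -1},{"tx": -0.041,"ty": -0.098,"tz": 0,"rx": 0,"ry": 0,"rz": 0,"gripper": -1},{"tx": -0.041,"ty": -0.098,"tz": 0,"rx": 0,"ry": 0,"rz": 0,"gripper": -1},{"tx": -0.041,"ty": -0.098,"tz": 0,"rx": 0,"ry": 0,"rz": 0,"gripper": -1},{"tx": -0.041,"ty": -0.098,"tz": 0,"rx": 0,"ry": 0,"rz": 0,"gripper": -1},{"tx": -0.041,"ty": -0.098,"tz": 0,"rx": 0,"ry": 0,"rz": 0,"gripper": -1},{"tx": -0.041,"ty": -0.098,"tz": 0,"rx": 0,"ry": 0,"rz": 0,"gripper": -1},{"tx": -0.041,"ty": -0.098,"tz": 0,"rx": 0,"ry": 0,"rz": 0,"gripper": -1},{"tx": 0,"ty": 0,"tz": 0,"rx": 0,"ry": 0,"rz": 0,"gripper": -1}])

```text
time_s: 9.62
ee_pos: [438.8, 208.3, 218.8]
ee_rot: [-180.0, 0.0, -13.2]
force: [1.3, -0.5, -0.2]
gripper_width: 91.1
gripper_force: 0.0
```

Run:
```python
from h import *
im,k=grab('wrist'); a,q=grab('side'); cv2.imwrite('pics/w3raw.png',im); b=np.zeros((600,640,3),np.uint8); b[:400]=im; b[400:,:266]=cv2.resize(a[150:225,280:380],(266,200)); cv2.imwrite('pics/w4.png',b)
print(env.state()['ee_pos'],env.state()['time_s'])
```

```text
[439.34279218 205.43884791 218.71065691] 9.725
```

View pics/w4.png

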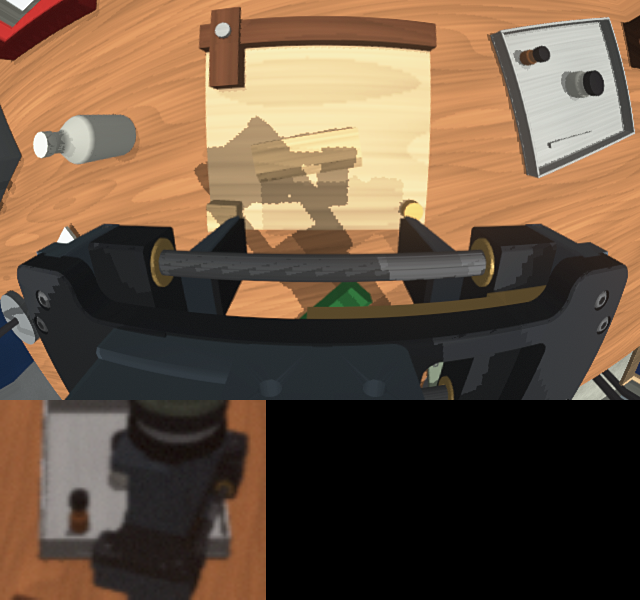

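The jar stands upright in the tray at (585,83). The blank is at about (305,155), partly in the gripper's shadow. I'll enlarge that area to get its edges.

Run:
```python
import cv2,numpy as np
im=cv2.imread('pics/w3raw.png')[110:210,220:380]
g=cv2.createCLAHE(4,(4,4)).apply(cv2.cvtColor(im,cv2.COLOR_BGR2GRAY))
o=cv2.imread('pics/top0.png')[200:240,225:285]
c=cv2.resize(g,None,fx=5,fy=5,interpolation=cv2.INTER_CUBIC)[:,:800]
cv2.imwrite('pics/w5.png',c)
```

```text
(no output)
```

View pics/w5.png

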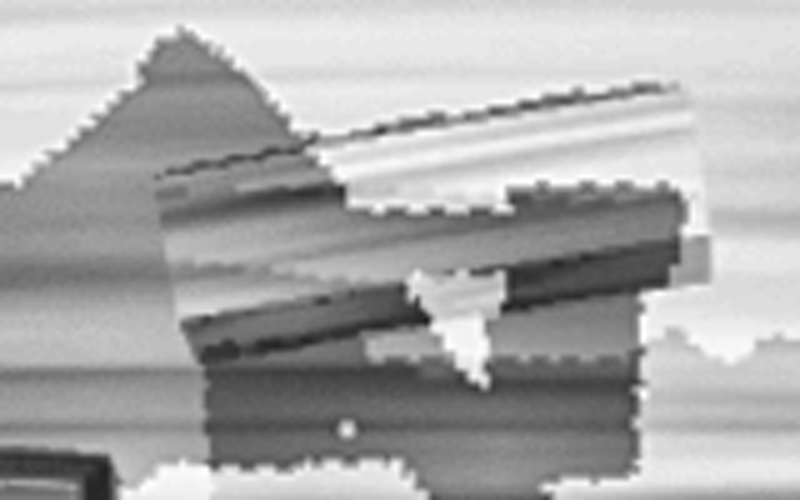

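In the crop the top face has its corners at (157,177), (688,85), (185,322) and (707,235). The bevel is the darker strip on the near side.

Run:
```python
from h import *
im,k=grab('wrist')
P=plane(k,[(251.4,145.4),(357.6,127),(257,174.4),(361.4,157)],50)[:,:2]; B=plane(k,(261,182),38)[0,:2]
TL,TR,BL,BR=P; print(P.round(1),B.round(1))
print('len',np.linalg.norm(TL-TR),np.linalg.norm(BL-BR),'wid',np.linalg.norm(TL-BL),np.linalg.norm(TR-BR))
d=(TL-TR); d2=BL-BR; a=np.arctan2(-d[0],d[1]); print('yaw',np.degrees(a),np.degrees(np.arctan2(-d2[0],d2[1])))
X=np.array([np.cos(a),np.sin(a)]); c=(TL+TR)/2-22.5*X; print('centre',c,(P.mean(0)-6*X))
t=tool(); print('to centre',t[:3,:3].T@(np.array([*c,0])-t[:3,3]), env.state()['ee_rot'], 'stopframe',(c-cor)@np.c_[ex,ey])
```

```text
[[505.9 271.2]
 [497.5 152.4]
 [472.6 273.7]
 [464.2 155.6]] [461.6 274.4]
len 119.092211487221 118.34976719524315 wid 33.31411520868682 33.48956602148747
yaw -4.005357749793277 -4.08547457959101
centre [479.25863349 213.41851085] [479.07642371 213.65644205]
to centre [ 36.63725129 -17.82362085 218.7597892 ] [ 1.79948683e+02  2.21950455e-03 -1.34808888e+01] stopframe [-132.34426501  -81.92456162]
```

The blank is at (479,213.5) with yaw -4°, about 110 mm short of the fence and 22 mm short of the stop. I'll go down behind it with the fingers 60 mm apart and push it square to the fence.

send_rows(motion=[{"tx": -0.028,"ty": -0.018,"tz": 0.05,"rx": 0,"ry": 0,"rz": 0,"gripper": -0.3},{"tx": -0.028,"ty": -0.018,"tz": 0.05,"rx": 0,"ry": 0,"rz": 0,"gripper": -0.3},{"tx": 0,"ty": 0,"tz": 0.09,"rx": 0,"ry": 0,"rz": 0,"gripper": -0.3},{"tx": 0,"ty": 0,"tz": 0.09,"rx": 0,"ry": 0,"rz": 0,"gripper": -0.3},{"tx": 0,"ty": 0,"tz": 0.07,"rx": 0,"ry": 0,"rz": 0,"gripper": -0.3},{"tx": 0,"ty": 0,"tz": 0.036,"rx": 0,"ry": 0,"rz": 0,"gripper": -0.3},{"tx": 0,"ty": 0,"tz": 0,"rx": 0,"ry": 0,"rz": 0,"gripper": -0.3}])

```text
time_s: 10.65
ee_pos: [416.1, 227.7, 24.9]
ee_rot: [179.9, 0.1, -13.6]
force: [0.5, 0.6, 0.8]
gripper_width: 59.3
gripper_force: 0.0
```

```bash
cat > st.py <<'E'
from h import *
s=env.state(); p=s['ee_pos']; print('stop frame',(p[:2]-cor)@np.c_[ex,ey],p[2],s['ee_rot'],'F',s['force'][:2]@np.c_[ex,ey],s['force'][2],s['gripper_width'],s['time_s'])
E
python3 st.py
```

```text
stop frame [-197.08509107  -82.55300008] 24.899886966191442 [ 1.79861634e+02  1.35149282e-01 -1.36110236e+01] F [0.33311759 0.67365018] 0.7762165448402834 59.33914160924042 10.65
```

send_rows(motion=[{"tx": 0.024,"ty": 0,"tz": 0,"rx": 0,"ry": 0,"rz": -0.01,"gripper": -0.3},{"tx": 0.024,"ty": 0,"tz": 0,"rx": 0,"ry": 0,"rz": 0,"gripper": -0.3},{"tx": 0.024,"ty": 0,"tz": 0,"rx": 0,"ry": 0,"rz": 0,"gripper": -0.3},{"tx": 0.024,"ty": 0,"tz": 0,"rx": 0,"ry": 0,"rz": 0,"gripper": -0.3},{"tx": 0.024,"ty": 0,"tz": 0,"rx": 0,"ry": 0,"rz": 0,"gripper": -0.3},{"tx": 0.024,"ty": 0,"tz": 0,"rx": 0,"ry": 0,"rz": 0,"gripper": -0.3},{"tx": 0.024,"ty": 0,"tz": 0,"rx": 0,"ry": 0,"rz": 0,"gripper": -0.3},{"tx": 0.024,"ty": 0,"tz": 0,"rx": 0,"ry": 0,"rz": 0,"gripper": -0.3},{"tx": 0.024,"ty": 0,"tz": 0,"rx": 0,"ry": 0,"rz": 0,"gripper": -0.3},{"tx": 0.02,"ty": 0,"tz": 0,"rx": 0,"ry": 0,"rz": 0,"gripper": -0.3},{"tx": 0,"ty": 0,"tz": 0,"rx": 0,"ry": 0,"rz": 0,"gripper": -0.3}])

```text
time_s: 12.02
ee_pos: [532.7, 202.4, 25.9]
ee_rot: [-180.0, -0.1, -13.2]
force: [0.4, -0.7, -0.3]
gripper_width: 59.3
gripper_force: 0.0
```

send_rows(motion=[{"tx": 0.008,"ty": 0,"tz": 0,"rx": 0,"ry": 0,"rz": 0,"gripper": -0.3},{"tx": 0.008,"ty": 0,"tz": 0,"rx": 0,"ry": 0,"rz": 0,"gripper": -0.3},{"tx": 0,"ty": 0,"tz": 0,"rx": 0,"ry": 0,"rz": 0,"gripper": -0.3}])

```text
time_s: 12.4
ee_pos: [539.6, 200.8, 25.9]
ee_rot: [-180.0, -0.0, -13.2]
force: [0.2, 0.5, -1.0]
gripper_width: 59.3
gripper_force: 0.0
```

```bash
python3 st.py
```

```text
stop frame [-70.69834481 -80.34482935] 25.936226001179726 [-1.79993138e+02 -3.52641687e-02 -1.31740352e+01] F [0.08167264 0.55119376] -0.9597074134682951 59.26854982072957 12.4
```

send_rows(motion=[{"tx": 0.008,"ty": 0,"tz": 0,"rx": 0,"ry": 0,"rz": 0,"gripper": -0.3},{"tx": 0.006,"ty": 0,"tz": 0,"rx": 0,"ry": 0,"rz": 0,"gripper": -0.3},{"tx": 0,"ty": 0,"tz": 0,"rx": 0,"ry": 0,"rz": 0,"gripper": -0.3}])

```text
time_s: 12.78
ee_pos: [546.5, 199.1, 25.9]
ee_rot: [-180.0, -0.0, -13.2]
force: [-0.3, 0.3, -0.2]
gripper_width: 58.9
gripper_force: 0.0
```

send_rows(motion=[{"tx": 0.005,"ty": 0,"tz": 0,"rx": 0,"ry": 0,"rz": 0,"gripper": -0.3},{"tx": 0,"ty": 0,"tz": 0,"rx": 0,"ry": 0,"rz": 0,"gripper": -0.3}])

```text
time_s: 13.02
ee_pos: [546.5, 199.0, 25.9]
ee_rot: [180.0, 0.2, -13.2]
force: [-5.5, 3.2, 3.7]
gripper_width: 59.5
gripper_force: 3.1
```

```bash
python3 st.py
```

```text
stop frame [-63.59675368 -80.47237769] 25.941838003056922 [179.96429053   0.23733563 -13.19049883] F [-6.13321899  1.82389942] 3.6712425305216265 59.495452012854805 13.025
```

Contact with the fence at about 6 N. Now I'll go round to the free end.

send_rows(motion=[{"tx": -0.02,"ty": 0,"tz": 0,"rx": 0,"ry": 0,"rz": 0,"gripper": -0.3},{"tx": -0.005,"ty": 0,"tz": -0.06,"rx": 0,"ry": 0,"rz": 0,"gripper": -0.3},{"tx": 0,"ty": 0,"tz": -0.08,"rx": 0,"ry": 0,"rz": 0,"gripper": 1},{"tx": 0.05,"ty": 0.09,"tz": 0,"rx": 0,"ry": 0,"rz": 0,"gripper": 1},{"tx": 0.05,"ty": 0.096,"tz": 0,"rx": 0,"ry": 0,"rz": 0,"gripper": 1},{"tx": 0,"ty": 0,"tz": 0,"rx": 0,"ry": 0,"rz": 0,"gripper": 1},{"tx": 0,"ty": 0,"tz": 0,"rx": 0,"ry": 0,"rz": 0,"gripper": 1}])

```text
time_s: 13.9
ee_pos: [563.7, 99.6, 95.9]
ee_rot: [-180.0, -0.0, -13.2]
force: [-0.5, -0.1, -0.3]
gripper_width: 12.2
gripper_force: 0.0
```

```bash
python3 st.py
python3 - <<'E'
from h import *
im,k=grab('wrist'); b=np.zeros((600,640,3),np.uint8); b[:400]=im; a,q=grab('side'); b[400:,:320]=cv2.resize(a[220:320,235:395],(320,200)); cv2.imwrite('pics/w6.png',b)
E
```

```text
stop frame [ -24.01259134 -173.26190805] 95.87463579700903 [-1.79985462e+02 -1.01540675e-02 -1.32181019e+01] F [-0.43153819 -0.23816856] -0.33921119065655747 12.233878065994233 13.9
```

View pics/w6.png

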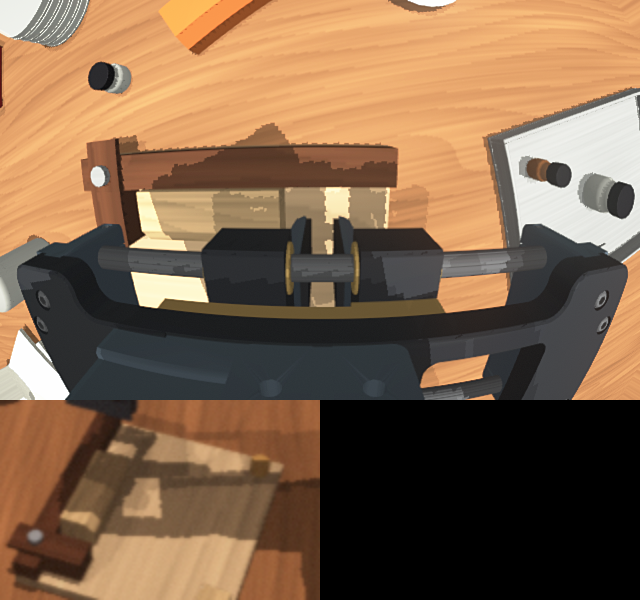

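The blank lies along the fence with its free end at about (283,205), clear of the fingers. I'll go down and push it towards the stop.

send_rows(motion=[{"tx": 0,"ty": 0,"tz": 0.07,"rx": 0,"ry": 0,"rz": 0,"gripper": 1},{"tx": 0,"ty": 0,"tz": 0.07,"rx": 0,"ry": 0,"rz": 0,"gripper": 1},{"tx": 0,"ty": 0,"tz": 0,"rx": 0,"ry": 0,"rz": 0,"gripper": 1},{"tx": 0,"ty": -0.02,"tz": 0,"rx": 0,"ry": 0,"rz": 0,"gripper": 1},{"tx": 0,"ty": -0.02,"tz": 0,"rx": 0,"ry": 0,"rz": 0,"gripper": 1},{"tx": 0,"ty": -0.014,"tz": 0,"rx": 0,"ry": 0,"rz": 0,"gripper": 1},{"tx": 0,"ty": -0.01,"tz": 0,"rx": 0,"ry": 0,"rz": 0,"gripper": 1},{"tx": 0,"ty": 0,"tz": 0,"rx": 0,"ry": 0,"rz": 0,"gripper": 1}])

```text
time_s: 15.0
ee_pos: [571.3, 131.2, 26.1]
ee_rot: [-180.0, -0.0, -13.2]
force: [0.1, -0.2, 0.9]
gripper_width: 0.7
gripper_force: 0.0
```

send_rows(motion=[{"tx": 0,"ty": -0.006,"tz": 0,"rx": 0,"ry": 0,"rz": 0,"gripper": 1},{"tx": 0,"ty": 0,"tz": 0,"rx": 0,"ry": 0,"rz": 0,"gripper": 1}])

```text
time_s: 15.25
ee_pos: [571.7, 133.6, 25.8]
ee_rot: [180.0, 0.0, -13.2]
force: [-0.6, -0.6, 0.2]
gripper_width: 0.6
gripper_force: 0.3
```

```bash
python3 st.py
```

```text
stop frame [ -23.9834928  -138.33922767] 25.847531297626734 [ 1.79997285e+02  8.74568735e-03 -1.31848860e+01] F [-0.43006362 -0.66769463] 0.21400392514710526 0.6267982818649891 15.25
```

send_rows(motion=[{"tx": 0,"ty": -0.006,"tz": 0,"rx": 0,"ry": 0,"rz": 0,"gripper": 1},{"tx": 0,"ty": 0,"tz": 0,"rx": 0,"ry": 0,"rz": 0,"gripper": 1}])

```text
time_s: 15.5
ee_pos: [572.5, 136.7, 25.9]
ee_rot: [-180.0, -0.0, -13.2]
force: [-0.1, 0.2, 0.3]
gripper_width: 0.5
gripper_force: 0.2
```

send_rows(motion=[{"tx": 0,"ty": -0.004,"tz": 0,"rx": 0,"ry": 0,"rz": 0,"gripper": 1},{"tx": 0,"ty": 0,"tz": 0,"rx": 0,"ry": 0,"rz": 0,"gripper": 1}])

```text
time_s: 15.75
ee_pos: [573.0, 138.6, 25.9]
ee_rot: [-180.0, -0.0, -13.2]
force: [-0.1, 0.1, 0.2]
gripper_width: 0.4
gripper_force: 0.2
```

```bash
python3 st.py
```

```text
stop frame [ -23.96222021 -133.14215213] 25.864846145304753 [-1.79992108e+02 -1.34631665e-03 -1.31754478e+01] F [-0.09624426  0.06964951] 0.18981595462106216 0.4409487946147702 15.75
```

send_rows(motion=[{"tx": 0,"ty": -0.004,"tz": 0,"rx": 0,"ry": 0,"rz": 0,"gripper": 1},{"tx": 0,"ty": 0,"tz": 0,"rx": 0,"ry": 0,"rz": 0,"gripper": 1}])

```text
time_s: 16.0
ee_pos: [573.0, 139.7, 25.8]
ee_rot: [179.9, 0.0, -13.1]
force: [-0.5, -5.1, 0.3]
gripper_width: 0.8
gripper_force: 2.4
```

send_rows(motion=[{"tx": 0,"ty": -0.004,"tz": 0,"rx": 0,"ry": 0,"rz": 0,"gripper": 1},{"tx": 0,"ty": 0,"tz": 0,"rx": 0,"ry": 0,"rz": 0,"gripper": 1}])

```text
time_s: 16.25
ee_pos: [573.0, 139.7, 25.9]
ee_rot: [179.7, 0.1, -13.1]
force: [-1.2, -10.2, 3.1]
gripper_width: 0.5
gripper_force: 5.6
```

send_rows(motion=[{"tx": 0,"ty": -0.004,"tz": 0,"rx": 0,"ry": 0,"rz": 0,"gripper": 1},{"tx": 0,"ty": 0,"tz": 0,"rx": 0,"ry": 0,"rz": 0,"gripper": 1}])

```text
time_s: 16.5
ee_pos: [573.0, 139.8, 25.9]
ee_rot: [179.5, 0.1, -13.0]
force: [-2.1, -18.0, 4.8]
gripper_width: 0.1
gripper_force: 8.7
```

```bash
python3 st.py
```

```text
stop frame [ -24.17849541 -132.02672292] 25.91863013749032 [ 1.79532758e+02  8.35321285e-02 -1.30463910e+01] F [  2.10434473 -18.01547883] 4.800964684253449 0.14981033308136327 16.5
```

It is snug on the stop at 18 N. Next I back off, rise and go behind the bevel.

send_rows(motion=[{"tx": 0,"ty": 0.05,"tz": 0,"rx": 0,"ry": 0,"rz": 0,"gripper": 1},{"tx": 0,"ty": 0,"tz": -0.07,"rx": 0,"ry": 0,"rz": 0,"gripper": 1},{"tx": 0,"ty": 0,"tz": -0.06,"rx": 0,"ry": 0,"rz": 0,"gripper": -0.3},{"tx": -0.055,"ty": -0.09,"tz": 0,"rx": 0,"ry": 0,"rz": 0,"gripper": -0.3},{"tx": -0.055,"ty": -0.09,"tz": 0,"rx": 0,"ry": 0,"rz": 0,"gripper": -0.3},{"tx": 0,"ty": 0,"tz": 0,"rx": 0,"ry": 0,"rz": 0,"gripper": -0.3},{"tx": 0,"ty": 0,"tz": 0,"rx": 0,"ry": 0,"rz": 0,"gripper": -0.3}])

```text
time_s: 17.38
ee_pos: [535.7, 220.3, 90.9]
ee_rot: [-180.0, -0.0, -13.1]
force: [0.3, 0.0, 0.4]
gripper_width: 47.5
gripper_force: 0.0
```

```bash
python3 st.py
python3 - <<'E'
from h import *
im,k=grab('wrist'); b=np.zeros((600,640,3),np.uint8); b[:400]=im; a,q=grab('side'); b[400:,:320]=cv2.resize(a[220:320,235:395],(320,200)); cv2.imwrite('pics/w7.png',b)
E
```

```text
stop frame [-79.03624493 -62.29959398] 90.85428412513888 [-1.79990824e+02 -1.52242661e-02 -1.31424943e+01] F [0.29117234 0.10278108] 0.37056083064082 47.49639854202812 17.375
```

View pics/w7.png

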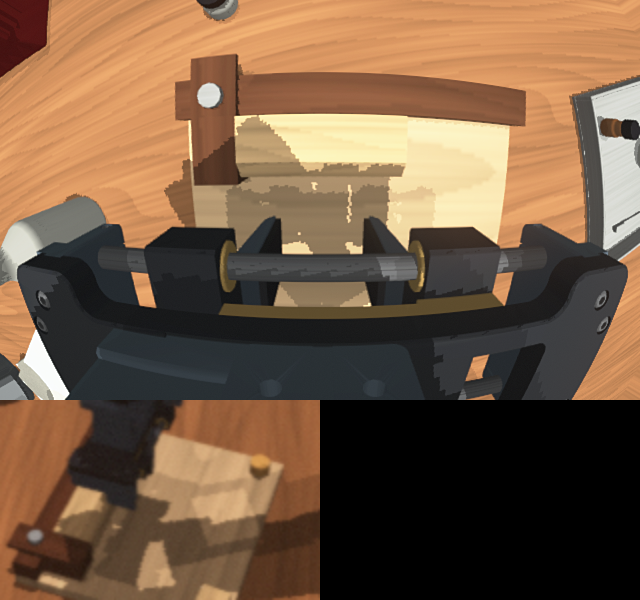

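The blank sits in the corner, its left end at the stop (238,180) and its bevel towards the robot. I go down to the bevel for the diagonal push.

send_rows(motion=[{"tx": 0.01,"ty": -0.004,"tz": 0.05,"rx": 0,"ry": 0,"rz": 0,"gripper": -0.3},{"tx": 0.016,"ty": 0,"tz": 0.034,"rx": 0,"ry": 0,"rz": 0,"gripper": -0.3},{"tx": 0,"ty": 0,"tz": 0,"rx": 0,"ry": 0,"rz": 0,"gripper": -0.3},{"tx": 0.007,"ty": 0,"tz": 0.004,"rx": 0,"ry": 0,"rz": 0,"gripper": -0.3},{"tx": 0.005,"ty": 0,"tz": 0.003,"rx": 0,"ry": 0,"rz": 0,"gripper": -0.3},{"tx": 0,"ty": 0,"tz": 0,"rx": 0,"ry": 0,"rz": 0,"gripper": -0.3}])

```text
time_s: 18.23
ee_pos: [554.9, 217.8, 45.8]
ee_rot: [-180.0, -0.0, -13.2]
force: [-0.1, -0.2, 0.2]
gripper_width: 59.6
gripper_force: 0.0
```

```bash
python3 st.py
```

```text
stop frame [-59.75816175 -60.26889163] 45.80236915348604 [-1.79977410e+02 -4.23658037e-02 -1.31788124e+01] F [-0.06836176 -0.20475789] 0.1794520912115278 59.59595489775468 18.225
```

send_rows(motion=[{"tx": 0.004,"ty": 0,"tz": 0.002,"rx": 0,"ry": 0,"rz": 0,"gripper": -0.3},{"tx": 0,"ty": 0,"tz": 0,"rx": 0,"ry": 0,"rz": 0,"gripper": -0.3}])

```text
time_s: 18.48
ee_pos: [556.5, 217.3, 44.5]
ee_rot: [-180.0, -0.0, -13.2]
force: [-0.1, 0.3, 0.3]
gripper_width: 59.4
gripper_force: 0.1
```

```bash
python3 st.py
```

```text
stop frame [-58.05264758 -60.33189468] 44.5083370479332 [-1.79997145e+02 -1.19915718e-02 -1.31723586e+01] F [-0.19298569  0.27490269] 0.2664878465991881 59.395829114098795 18.475
```

send_rows(motion=[{"tx": 0.004,"ty": 0,"tz": 0.002,"rx": 0,"ry": 0,"rz": 0,"gripper": -0.3},{"tx": 0,"ty": 0,"tz": 0,"rx": 0,"ry": 0,"rz": 0,"gripper": -0.3}])

```text
time_s: 18.73
ee_pos: [557.4, 217.1, 43.9]
ee_rot: [180.0, 0.1, -13.2]
force: [-4.8, 0.6, 5.3]
gripper_width: 59.2
gripper_force: 3.3
```

send_rows(motion=[{"tx": 0.004,"ty": 0,"tz": 0.002,"rx": 0,"ry": 0,"rz": 0,"gripper": -0.3},{"tx": 0,"ty": 0,"tz": 0,"rx": 0,"ry": 0,"rz": 0,"gripper": -0.3}])

```text
time_s: 18.98
ee_pos: [558.1, 217.0, 43.6]
ee_rot: [180.0, 0.2, -13.2]
force: [-8.7, 2.0, 11.1]
gripper_width: 59.6
gripper_force: 6.9
```

```bash
python3 st.py
```

```text
stop frame [-56.4214061 -60.3267602] 43.63903976975558 [179.98505124   0.24903821 -13.21612952] F [-8.89286917 -0.01480222] 11.085553540226746 59.577946081451266 18.975
```

The push is too steep (about 51°), so I'll shift it towards the fence.

send_rows(motion=[{"tx": 0.004,"ty": 0,"tz": -0.001,"rx": 0,"ry": 0,"rz": 0,"gripper": -0.3},{"tx": 0,"ty": 0,"tz": 0,"rx": 0,"ry": 0,"rz": 0,"gripper": -0.3}])

```text
time_s: 19.23
ee_pos: [558.2, 216.8, 43.7]
ee_rot: [179.9, 0.5, -13.2]
force: [-11.5, 3.9, 12.0]
gripper_width: 59.2
gripper_force: 8.2
```

send_rows(motion=[{"tx": 0.002,"ty": 0,"tz": -0.002,"rx": 0,"ry": 0,"rz": 0,"gripper": -0.3},{"tx": 0,"ty": 0,"tz": 0,"rx": 0,"ry": 0,"rz": 0,"gripper": -0.3}])

```text
time_s: 19.48
ee_pos: [558.3, 216.8, 43.9]
ee_rot: [179.9, 0.6, -13.2]
force: [-11.8, 4.2, 7.9]
gripper_width: 59.0
gripper_force: 7.3
```

```bash
python3 st.py
```

```text
stop frame [-56.16335841 -60.45858834] 43.90697640014776 [179.9222916    0.57570275 -13.24088026] F [-12.44849211   1.36445914] 7.875150872177588 59.024474110370065 19.475
```

send_rows(motion=[{"tx": 0,"ty": -0.001,"tz": 0,"rx": 0,"ry": 0,"rz": 0,"gripper": -0.3},{"tx": 0,"ty": 0,"tz": 0,"rx": 0,"ry": 0,"rz": 0,"gripper": -0.3},{"tx": 0,"ty": 0,"tz": 0,"rx": 0,"ry": 0,"rz": 0,"gripper": -0.3},{"tx": 0,"ty": 0,"tz": 0,"rx": 0,"ry": 0,"rz": 0,"gripper": -0.3}])

```text
time_s: 19.98
ee_pos: [558.3, 216.9, 43.9]
ee_rot: [179.9, 0.6, -13.2]
force: [-11.4, 4.4, 9.6]
gripper_width: 59.4
gripper_force: 7.3
```

```bash
python3 st.py
python3 - <<'E'
from h import *
# numeric check: blank's free end in side/wrist view along mid-top line
im,k=grab('wrist'); g=cv2.cvtColor(im,cv2.COLOR_BGR2GRAY)
p=lambda x,y,z:proj(k,np.array([*(cor+ex*x+ey*y),z]))[0]
for y in range(-132,-108,3): u,v=p(-15,y,50); print(y,(round(u),round(v)),g[int(round(v)),int(round(u))] if 0<=v<400 and 0<=u<640 else None,end=' ')
E
python3 st.py
```

```text
stop frame [-56.17314541 -60.3829992 ] 43.91213224801005 [179.8766536    0.57831635 -13.2327977 ] F [-12.08869969   1.64688429] 9.647759587236393 59.44890169962512 19.975
-132 (449, 179) 239 -129 (444, 179) 239 -126 (439, 179) 239 -123 (435, 179) 239 -120 (430, 179) 190 -117 (425, 179) 173 -114 (420, 179) 171 -111 (415, 178) 172 stop frame [-56.15120364 -60.41741598] 43.92298060907751 [179.87620323   0.57733037 -13.22975304] F [-11.40638696   0.18712428] 8.896150165793996 58.8414382096289 20.025
```

The free end is at y ≈ -120 mm, so the blank is home. One small increase of the fence component, then I hand in.

send_rows(motion=[{"tx": 0.003,"ty": 0,"tz": -0.001,"rx": 0,"ry": 0,"rz": 0,"gripper": -0.3},{"tx": 0,"ty": 0,"tz": 0,"rx": 0,"ry": 0,"rz": 0,"gripper": -0.3},{"tx": 0,"ty": 0,"tz": 0,"rx": 0,"ry": 0,"rz": 0,"gripper": -0.3},{"tx": 0,"ty": 0,"tz": 0,"rx": 0,"ry": 0,"rz": 0,"gripper": -0.3}])

```text
time_s: 20.52
ee_pos: [558.4, 216.8, 44.0]
ee_rot: [179.8, 0.7, -13.2]
force: [-13.7, 4.5, 7.4]
gripper_width: 59.3
gripper_force: 8.1
```

```bash
python3 st.py; python3 -c "
from workcell import env
print(env.job_done())"
```

```text
stop frame [-56.07020435 -60.44795733] 43.9715580149293 [179.84876742   0.74512101 -13.24781514] F [-14.35213076   1.2522936 ] 7.4226218424005115 59.30575507004387 20.525
the job is handed in; nothing more can be done
None
```

I handed the job in at about 20.5 s: the jar stands upright in the tray, and the blank is home in the corner, held by a diagonal push of about 16 N (14 N towards the fence, 7 N down); the hand-in returned no verdict.

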